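# Set the bearing play of a watch-case spindle head and hold it

### The job

The small watch-case spindle head screwed to the bench needs its bearing play set. Turn both black thumb bolts of its flange clockwise until they are fully home (either one first), and only then screw the brass end cap down clockwise until it bottoms out and back it off a quarter turn. Finish with the gripper still holding the cap by its sides at that setting, ready for a colleague to fit the lock screw; leave the loupe, the tin and the marker where they are.

Things in the scene. Friction and masses are not known exactly. Their poses are not given: they have to be found in the camera images.
- head: Spindle head, fixed to the bench: aluminium plate 84 x 226 x 12 mm (x, y, z) with a round grey housing in the middle, 72 mm across, its 66 mm wide top 34 mm above the bench. Origin: centre of the plate's underside; z up; at yaw 0 x points away from the robot, y left. The bolts stand 85 mm from the middle at +y and -y. White index dash on the housing's top rim towards -x, amber dash towards -y.
- cap: Knurled brass end cap, 42 mm in diameter, 38 mm high, started on the head's upright middle thread; captive. Origin: centre of its underside, 36 mm above the bench when bottomed out, rising 6 mm per turn. Can be gripped at any angle round its side. The white line on its top and side points along its own -x: at the white dash when bottomed out, at the amber dash a quarter turn back.
- cap_grip (a point): Point on the cap's axis at a good height to grip it: 24 mm above its underside, 14 mm below its top.
- cap_turn (a joint): Angle of the cap in rad: 0 is bottomed out against a hard stop, and it grows as the cap is unscrewed (counter-clockwise from above), up to 4.5. A quarter turn back from the stop is 1.57. It needs about 0.06 N m to turn and stays where it is left. It starts somewhere from 1.6 to 2.8.
- bolt_left_grip (a point): On the axis of the left thumb bolt (head's +y side), at a good height to grip its upright knurled black head (28 mm in diameter, 30 mm high): 19 mm above the head's underside, 11 mm below its top. When home the top is 52 mm above the bench. Below are a boss 26 mm across up to 18 mm and the plate. Can be gripped at any angle; captive. A white line on top points to the plate's black dash (-x) when home.
- bolt_right_grip (a point): The same for the right thumb bolt, at the head's -y side.
- bolt_left_turn (a joint): Angle of the left bolt in rad: 0 is fully home against a hard stop, and it grows as the bolt is unscrewed (counter-clockwise from above), rising 4 mm per turn. It needs about 0.05 N m to turn and stays where it is left. It starts somewhere from 0.6 to 1.4.
- bolt_right_turn (a joint): The same for the right bolt.
- loupe: Bystander: black eye loupe, 35 mm across and 34 mm high, standing loose in front of the head's left part. Origin: centre of its underside.
- parts_tin: Bystander: round pale tin, 50 mm across and 21 mm high, standing loose in front of the head's right part. Origin: centre of its underside.
- marker: Bystander: blue and grey marker pen, 134 mm long and 13 mm thick, lying loose on the bench to the right of the head. Origin: centre of its underside; it lies along its own y.

How it is judged:
By the outcome, as a careful person would: the job done as asked, in the order asked, and still so for the second after the job is handed in, while the arm keeps its last pose, push and grip.
It also fails if it takes over 69 s, if anything falls off the work surface, if the arm or the gripper's body presses on something with over 40 N, if the wrist force passes 120 N, or if a joint passes its speed limit or range.

### The arm

A 6-joint arm with a two-finger parallel gripper is mounted at the origin on a cart in front of the work surface, level with it; the furniture and walls round the work are solid. World frame = base frame: x ahead of the robot, y to its left, z up, the work surface at z = 0. Lengths are in m, angles in rad, forces in N, time in s.
With the tool pointing down it reaches from about 0.425 to 0.95 m from the base axis. Payload 3.5 kg.
Tool frame: the origin (TCP) lies midway between the tips of the shut fingers; the grasp point (between the pads) lies 19 mm behind it; x points along the fingers, z is the direction in which the jaws open and shut, and the axes are right-handed (so a half turn about x gives the same grasp; the last joint's range is limited). The gripper opens to 85 mm and grips with 20 to 120 N. Pads are 22 mm wide; open, the fingers measure 114 mm over their backs; the gripper's body (76 mm by 85 mm) begins 54 mm behind the grasp point. The pads swing forward as they close: fully open they stand 13 mm farther back than shut.
Start: joints at [-1.343, 0.286, 1.577, -0, 1.279, -0.15], TCP at [0.249, -0.627, 0.195] pointing down, gripper open.
Joint ranges: [-2.77, 2.77], [-0.9, 2.22], [0.21, 2.48], [-1.53, 4.67], [0.24, 2.81], [-2.84, 2.84]. Speed limits (rad/s): [2.79, 2.79, 3.14, 3.14, 3.14, 3.14].

### API

Orientations are given as a unit quaternion [x, y, z, w].
In Python, from plant import readout, eyes, ctrl gives the robot as it stands.
- The arm moves only by the tool move_arm, never from a script. Its argument "commands" is a list of rows, each a list of 7 numbers: the turn, a rotation vector about the world's x, y, z in rad, then the shift along the world's x, y, z in mm, then the closure in counts, from 0 (fully open) to 255 (shut). A call has 1 to 12 rows; each row is the pose to reach, as a shift and turn from the pose measured when the call began; what a row does not reach only later rows make up. A row lasts 1/10 s, in which the tool goes at most 50 mm and 8.59 degrees, less where a joint would pass 70% of its speed; a pose out of reach is approached as far as the arm can. A call with a gripper value outside its range is refused whole. The fingers move at their own pace and stop on an object; "newtons" is the grip in N (left out, the last holds). Time passes only in rows, so rows that repeat a pose let the fingers close. It gives the time, the measured TCP pose, the force and the opening at its end, in the units of the state.
- readout.get_state(): the state, without advancing time (a new reading comes with each control period).
- eyes.read_camera(name): name is "side" or "top" or "wrist"; returns a dict with "color" (420x560x3 uint8, red, green, blue), "depth" (420x560 float32, m along the optical axis (not along the pixel's ray), 0 where there is no reading), "K" (3x3 intrinsics, pixels), "eye" and "attitude" of the camera in the world. Camera axes: x right, y down, z forward; pixel columns grow to the right and rows downward; lengths in m; the calibration is good to about 2 mm. A picture is of the moment at which its call begins.
- ctrl.sign_off(): hands the job in, once; it reports no verdict.
The state is a dict: "time": time; "qpos": joint angles; "dq": joint speeds; "joint_efforts": joint torques, N m; "eef_pos": TCP position; "tcp_rot": TCP orientation; "contact_force": force on the tool from outside, world axes, zero at the start; "wrist_torque": the same for the moment, N m; "opening": opening from 0.0 (shut) to 1.0 (fully open).
Only numpy, scipy, OpenCV 4.12 (cv2) and the standard library are available. Lean on these libraries where they do the work, as an engineer would, in place of code of your own. Each camera call takes 0.05 s, during which the arm holds its last target.

## Working session

There is one attempt and no reset: what is moved stays moved. The work goes in short steps, Python scripts to look and compute and a tool call to move; the robot and the scene stay as the last step left them, time stands still between calls to the robot, and variables do not carry over. Pictures are saved under pics/ and viewed, and the job is handed in when it is done.

Besides the shell and the picture viewer there is one more tool, called after "Emit:" by a JSON object that holds its "name" and its "arguments", one argument or row to a line. move_arm: Moves the arm, as the interface text tells. Its arguments: {"type":"object","properties":{"commands":{"type":"array"},"newtons":{"type":"number"}},"required":["commands"]}

```bash
ls -la; mkdir -p pics; cat > h.py <<'E'
import numpy as np, cv2
from plant import readout, eyes, ctrl
from scipy.spatial.transform import Rotation as R
def shot(n,f):
    c=eyes.read_camera(n); cv2.imwrite('pics/'+f,cv2.cvtColor(c['color'],cv2.COLOR_RGB2BGR)); np.savez('pics/'+f[:-4]+'.npz',**{k:np.array(v) for k,v in c.items()}); return c
E
python3 - <<'E'
from h import *
s=readout.get_state(); print(s)
for n in ['top','side','wrist']:
    c=shot(n,n+'0.png'); print(n,c['K'],c['eye'],c['attitude'])
E
```

```text
total 12
drwxr-xr-x  3 agent agent 4096 Dec  6 14:44 .
drwxr-xr-x 23 root  root  4096 Dec  6 14:44 ..
drwxr-xr-x  2 agent agent 4096 Dec  6 14:44 pics
{'time': 0.0, 'qpos': array([-1.34301664e+00,  2.87196730e-01,  1.57818455e+00, -1.11603156e-05,
        1.27860692e+00, -1.49968100e-01]), 'dq': array([-6.31750796e-04, -3.64530412e-04,  8.40913334e-05,  1.91688621e-04,
       -2.29692979e-05,  1.64235356e-03]), 'joint_efforts': array([-1.45783659e-03, -4.05985272e+01, -2.92626339e+01, -1.65835149e-04,
        5.84127454e-03, -4.54217357e-06]), 'eef_pos': array([ 0.24883273, -0.62665633,  0.19392249]), 'tcp_rot': array([ 0.39780281,  0.58560912, -0.39665808,  0.58436054]), 'contact_force': array([-0.17732406,  0.36438321,  0.49265857]), 'wrist_torque': array([-0.00074253,  0.00082874, -0.06941247]), 'opening': 0.9993691120858222}
top [[395.74470239   0.         283.84489261]
 [  0.         395.74470239 214.75953804]
 [  0.           0.           1.        ]] [ 0.42357632 -0.09914327  0.89939999] [ 0.7168214  -0.69563261  0.03962689 -0.02630708]
side [[462.18208624   0.         272.12135192]
 [  0.         462.18208624 210.15493521]
 [  0.           0.           1.        ]] [0.40925101 0.72542478 0.40477945] [-0.04470587  0.82609728 -0.56010231  0.04301243]
wrist [[360.09305988   0.         277.27958849]
 [  0.         360.09305988 203.70858087]
 [  0.           0.           1.        ]] [ 0.31122107 -0.60235227  0.37341815] [ 0.8202969  -0.55661837 -0.07478371  0.10814984]
```

View pics/top0.png

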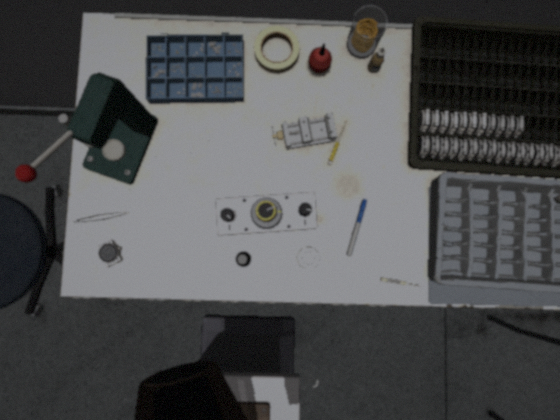

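View pics/side0.png

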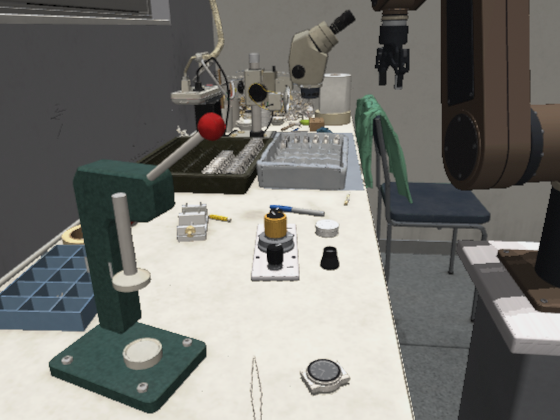

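View pics/wrist0.png

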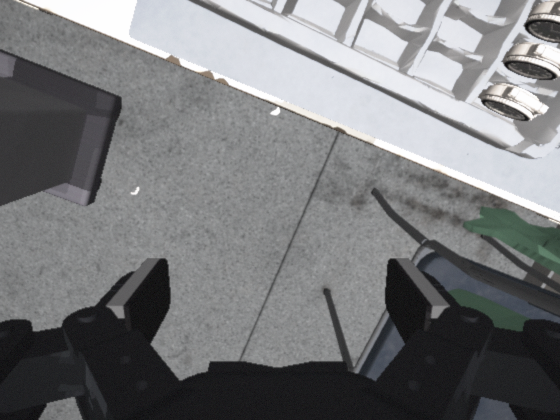

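The top view shows the head at about (266,213), bolts at (228,215) and (305,210), the loupe at (243,259), the tin at (308,257) and the marker at (357,228). The side view shows the cap at (275,224). I'll zoom in on these.

```bash
python3 - <<'E'
from h import *
a=cv2.imread('pics/top0.png')[180:275,205:375]; a=cv2.resize(a,None,fx=4.6,fy=4.6,interpolation=cv2.INTER_CUBIC); cv2.imwrite('pics/t0z.png',cv2.convertScaleAbs(a,alpha=1.5))
a=cv2.imread('pics/side0.png')[195:285,240:350]; a=cv2.resize(a,None,fx=6,fy=6,interpolation=cv2.INTER_CUBIC); cv2.imwrite('pics/s0z.png',a)
# quick world positions at heights
d=np.load('pics/top0.npz')
def ray(d,u,v,z):
    K=d['K'];r=R.from_quat(d['attitude']).as_matrix()@np.linalg.inv(K)@[u,v,1.]
    return d['eye']+r*(z-d['eye'][2])/r[2]
for n,u,v,z in [('cap',266,210,.08),('L',228,215,.054),('Rt',305,210,.054),('loupe',243,259,.034),('tin',308,257,.02),('mk',357,228,.01)]: print(n,ray(d,u,v,z).round(4), d['depth'][v,u])
E
```

```text
cap [ 0.5093 -0.0761  0.08  ] 0.82601684
L [0.4987 0.0055 0.054 ] 0.8485172
Rt [ 0.5146 -0.1591  0.054 ] 0.85101515
loupe [ 0.4057 -0.0285  0.034 ] 0.86985123
tin [ 0.4139 -0.1707  0.02  ] 0.8784299
mk [ 0.4821 -0.2808  0.01  ] 0.89168614
```

View pics/t0z.png

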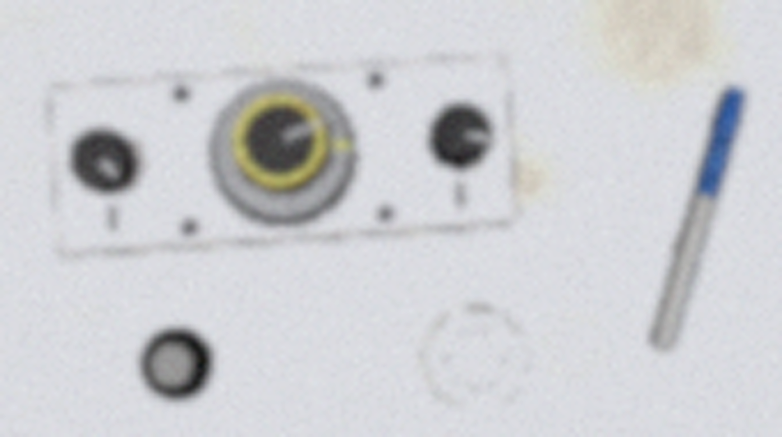

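View pics/s0z.png

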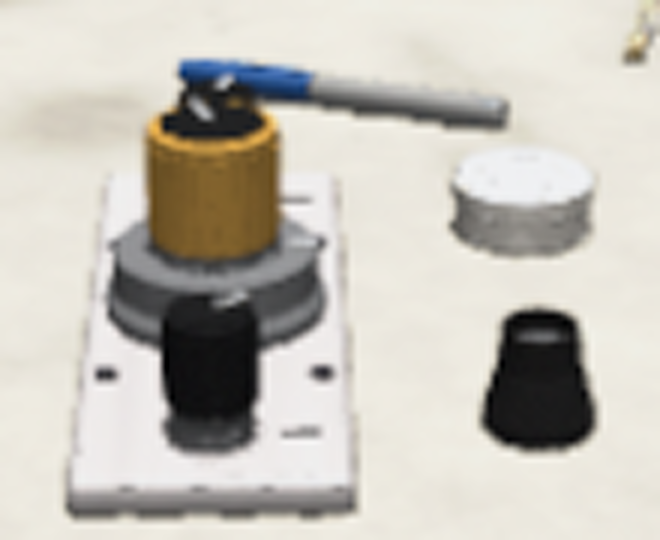

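```bash
python3 - <<'E'
from h import *
s=readout.get_state();M=R.from_quat(s['tcp_rot']).as_matrix();print(M.round(3))
d=np.load('pics/wrist0.npz');C=R.from_quat(d['attitude']).as_matrix();print((M.T@C).round(3),M.T@(d['eye']-s['eef_pos']))
# desired yaw: jaw axis z along world; rotate +1.04
for a in (1.043,):
    Q=R.from_rotvec([0,0,a]).as_matrix(); 
    t=np.array([.47,-.08,.195]); eye=t+Q@(d['eye']-s['eef_pos']); ax=Q@C[:,2]; print('eye',eye,'look at',eye+ax*(.03-eye[2])/ax[2], (Q@M).round(3))
E
```

```text
[[-0.     0.929  0.369]
 [ 0.002  0.369 -0.929]
 [-1.     0.    -0.002]]
[[ 0.    -0.261  0.965]
 [ 0.    -0.965 -0.261]
 [ 1.     0.    -0.   ]] [-1.79162663e-01  6.70118134e-02 -7.36247338e-05]
eye [ 0.48026203 -0.01382648  0.37418037] look at [ 0.46562259 -0.10560496  0.03      ] [[-0.002  0.149  0.989]
 [ 0.001  0.989 -0.149]
 [-1.     0.    -0.002]]
```

Emit:
{"name": "move_arm", "arguments": {
  "commands": [
    [0,0,1.1,231,557,15,0],
    [0,0,1.1,231,557,15,0],
    [0,0,1.1,231,557,15,0],
    [0,0,1.1,231,557,15,0],
    [0,0,1.1,231,557,15,0],
    [0,0,1.1,231,557,15,0],
    [0,0,1.1,231,557,15,0],
    [0,0,1.1,231,557,15,0],
    [0,0,1.1,231,557,15,0],
    [0,0,1.1,231,557,15,0],
    [0,0,1.1,231,557,15,0],
    [0,0,1.1,231,557,15,0]
  ],
  "newtons": 40
}}

```text
time: 1.35
eef_pos: [0.4787, -0.0711, 0.2092]
tcp_rot: [0.033, 0.707, -0.033, 0.706]
contact_force: [1.2, -0.7, -0.1]
opening: 1.003
```

Emit:
{"name": "move_arm", "arguments": {
  "commands": [
    [0,0,0,0,0,0,0],
    [0,0,0,0,0,0,0],
    [0,0,0,0,0,0,0],
    [0,0,0,0,0,0,0]
  ]
}}

```text
time: 1.75
eef_pos: [0.4783, -0.0723, 0.209]
tcp_rot: [0.034, 0.707, -0.034, 0.706]
contact_force: [-0.3, -1.3, 0.0]
opening: 1.0
```

```bash
python3 - <<'E'
from h import *
c=shot('wrist','w1.png'); s=readout.get_state(); print(s['time'],s['eef_pos'],s['qpos'],s['dq'].max(),s['contact_force'],s['wrist_torque'])
E
```

```text
1.8 [ 0.47834281 -0.07240797  0.20902013] [-3.60063152e-01 -1.56403401e-01  2.01743103e+00 -4.70403790e-04
  1.28223479e+00 -2.64344948e-01] 0.0014069987452399353 [-0.07706786  0.41841089 -0.75499633] [0.00118245 0.00094288 0.04675639]
```

View pics/w1.png

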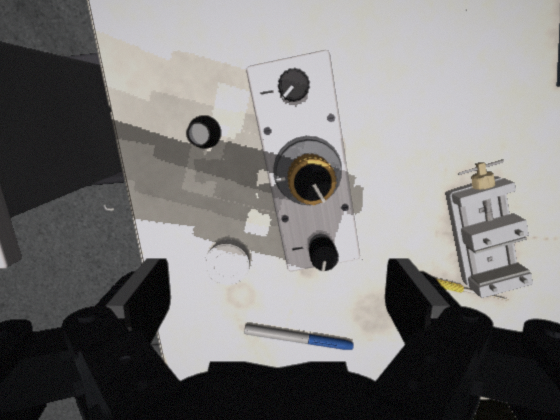

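The wrist view shows the left bolt's top at about (294,84), the cap's top at (314,180) and the right bolt's top at (324,252). The loupe is at (204,132), the tin at (228,262) and the marker at (300,335). Next I'll measure the tops and their lines.

```bash
cat >> h.py <<'E'
def ray(d,u,v,z):
    r=R.from_quat(d['attitude']).as_matrix()@np.linalg.inv(d['K'])@[u,v,1.]
    return d['eye']+r*(z-d['eye'][2])/r[2]
def proj(d,p):
    q=d['K']@(R.from_quat(d['attitude']).as_matrix().T@(np.array(p)-d['eye'])); return q[:2]/q[2]
def tri(obs):
    A=np.zeros((3,3));b=np.zeros(3)
    for d,u,v in obs:
        r=R.from_quat(d['attitude']).as_matrix()@np.linalg.inv(d['K'])@[u,v,1.];r/=np.linalg.norm(r);P=np.eye(3)-np.outer(r,r);A+=P;b+=P@d['eye']
    return np.linalg.solve(A,b)
E
python3 - <<'E'
from h import *
a=cv2.imread('pics/w1.png')
b=cv2.resize(a[45:280,225:385],None,fx=2.5,fy=2.5,interpolation=cv2.INTER_CUBIC);
b=np.hstack([cv2.resize(a[55:115,255:335],None,fx=5,fy=5,interpolation=3),cv2.resize(a[225:285,285:365],None,fx=5,fy=5,interpolation=3)])
c=np.hstack([cv2.resize(a[135:225,262:362],None,fx=3,fy=3,interpolation=3),np.zeros((270,500,3),np.uint8)])
cv2.imwrite('pics/w1z.png',np.vstack([b,c]))
d=np.load('pics/w1.npz')
for n,u,v,z in [('L',294,83,.0525),('R',324,252,.053),('cap',313,180,.076)]:
    p=ray(d,u,v,z);print(n,p.round(4),'depthz',d['eye'][2],d['depth'][v,u])
E
```

```text
L [0.5019 0.0122 0.0525] depthz 0.3883167283882786 0.31816992
R [ 0.5185 -0.1507  0.053 ] depthz 0.3883167283882786 0.35926253
cap [ 0.5108 -0.0717  0.076 ] depthz 0.3883167283882786 0.31597736
```

View pics/w1z.png

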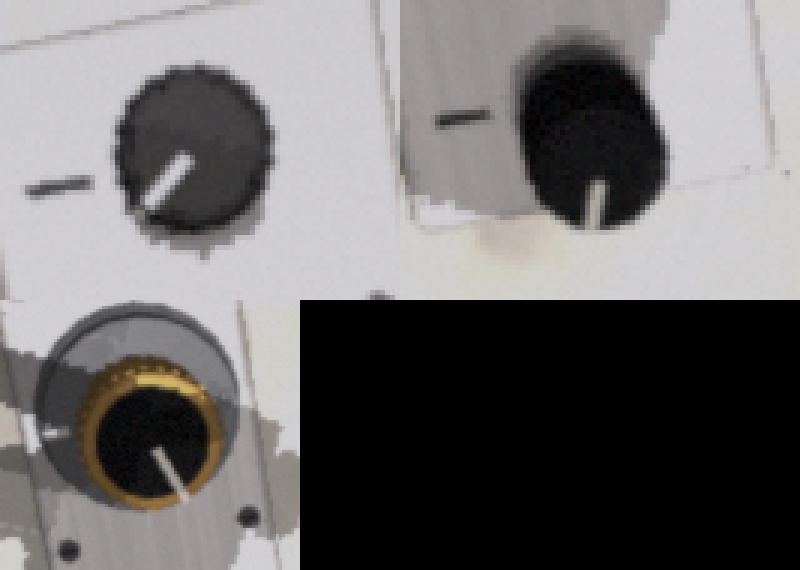

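Lines relative to the dashes: left bolt about 45° (0.79 rad), right bolt about 72° (1.25 rad), cap about 114° (2.0 rad). I'll move over the left bolt and take a second wrist view for heights.

Emit:
{"name": "move_arm", "arguments": {
  "commands": [
    [0,0,0,24,83,-79,0],
    [0,0,0,24,83,-79,0],
    [0,0,0,24,83,-79,0],
    [0,0,0,24,83,-79,0],
    [0,0,0,24,83,-79,0]
  ]
}}

```text
time: 2.3
eef_pos: [0.503, 0.0094, 0.131]
tcp_rot: [0.034, 0.706, -0.034, 0.706]
contact_force: [0.7, 0.3, -0.3]
opening: 1.002
```

```bash
python3 - <<'E'
from h import *
c=shot('wrist','w2.png'); s=readout.get_state(); print(s['time'],s['eef_pos'],s['dq'].max(),s['contact_force'],s['wrist_torque'])
E
```

```text
2.35 [0.50345986 0.00913052 0.13175274] 0.003273125385841884 [0.97086866 0.18042731 0.10529413] [-0.01141885  0.04090646  0.02895017]
```

View pics/w2.png

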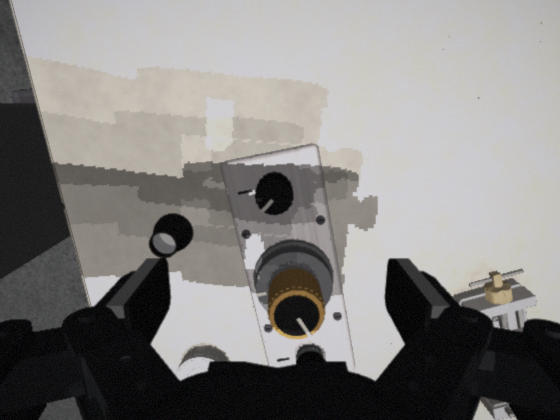

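This view shows the left bolt at (273,194), the cap's top at (297,314) and the loupe at (170,235). Now I'll segment them and triangulate.

```bash
python3 - <<'E'
from h import *
a=cv2.imread('pics/w2.png')
cv2.imwrite('pics/w2z.png',cv2.convertScaleAbs(np.hstack([cv2.resize(a[160:230,235:315],None,fx=5,fy=5,interpolation=3),cv2.resize(a[275:345,257:337],None,fx=5,fy=5,interpolation=3)]),alpha=1.6))
d1=np.load('pics/w1.npz');d2=np.load('pics/w2.npz')
print('cap',tri([(d1,312.7,181.7),(d2,297,314)]))
print('L',tri([(d1,293.6,85),(d2,273,196)]))
def cloud(d):
    v,u=np.mgrid[:420,:560]; z=d['depth']; P=np.stack([u,v,np.ones_like(u)],-1)@np.linalg.inv(d['K']).T*z[...,None]
    return P@R.from_quat(d['attitude']).as_matrix().T+d['eye']
P1=cloud(d1);P2=cloud(d2)
for n,P,u,v in [('L1',P1,294,85),('R1',P1,324,256),('cap1',P1,313,181),('L2',P2,274,196),('cap2',P2,297,314)]:
    q=P[v-4:v+5,u-4:u+5].reshape(-1,3); print(n,np.median(q,0).round(4),q[:,2].std())
# top disc via height band in the cloud, fit circle
for n,P,c,r,band in [('L1',P1,(.502,.012),.02,(.046,.058)),('L2',P2,(.502,.012),.02,(.046,.058)),('R1',P1,(.5185,-.155),.02,(.046,.058)),('cap1',P1,(.511,-.072),.03,(.069,.082)),('cap2',P2,(.511,-.072),.03,(.069,.082))]:
    m=(np.hypot(P[...,0]-c[0],P[...,1]-c[1])<r)&(P[...,2]>band[0])&(P[...,2]<band[1])&(d1['depth']>0)
    q=P[m]
    h,_=cv2.minEnclosingCircle((q[:,:2]*1000).astype(np.float32)); 
    print(n,m.sum(),q.mean(0).round(4),np.median(q[:,2]).round(4),h,_)
E
```

```text
cap [ 0.51053081 -0.07347126  0.07471905]
L [0.50123377 0.01094219 0.04792754]
L1 [0.5017 0.0105 0.0538] 0.0007603474920580904
R1 [ 0.5181 -0.1546  0.054 ] 0.0007232665344784582
cap1 [ 0.5106 -0.0724  0.0771] 0.0006869452237320878
L2 [0.5018 0.0125 0.0538] 0.028347333964215737
cap2 [ 0.5106 -0.0719  0.0771] 0.02576461745079111
L1 836 [0.5015 0.0112 0.0532] 0.0534 (501.60699462890625, 11.076094627380371) 14.822065353393555
L2 1135 [0.5017 0.0125 0.053 ] 0.0533 (501.1832275390625, 11.365440368652344) 14.92528247833252
R1 627 [ 0.5184 -0.1557  0.053 ] 0.0536 (518.6651000976562, -157.08448791503906) 14.76710319519043
cap1 1769 [ 0.5099 -0.072   0.0766] 0.0768 (510.2890319824219, -73.13276672363281) 21.75115394592285
cap2 2457 [ 0.5102 -0.0703  0.0763] 0.0767 (510.1485900878906, -72.56107330322266) 21.847618103027344
```

View pics/w2z.png

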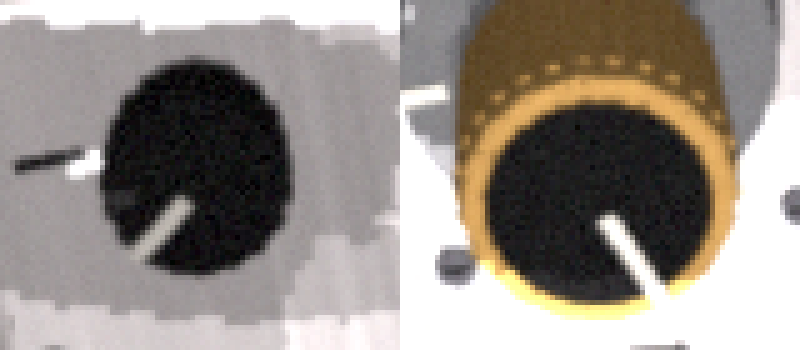

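Emit:
{"name": "move_arm", "arguments": {
  "commands": [
    [0,0,0,-2,2.5,-60,0],
    [0,0,0,-2,2.5,-100,0],
    [0,0,0,-2,2.5,-111,0],
    [0,0,0,-2,2.5,-111,0],
    [0,0,0,-2,2.5,-111,0]
  ]
}}

```text
time: 2.85
eef_pos: [0.5038, 0.0107, 0.0234]
tcp_rot: [0.034, 0.704, -0.035, 0.708]
contact_force: [0.2, -0.6, 0.3]
opening: 0.997
```

Emit:
{"name": "move_arm", "arguments": {
  "commands": [
    [0,0,0,0,0,0,255],
    [0,0,0,0,0,0,255],
    [0,0,0,0,0,0,255],
    [0,0,0,0,0,0,255],
    [0,0,0,0,0,0,255],
    [0,0,0,0,0,0,255],
    [0,0,0,0,0,0,255],
    [0,0,0,0,0,0,255]
  ],
  "newtons": 40
}}

```text
time: 3.65
eef_pos: [0.5037, 0.0107, 0.0233]
tcp_rot: [0.034, 0.704, -0.035, 0.708]
contact_force: [0.5, 0.5, -0.3]
opening: -0.001
```

```bash
python3 - <<'E'
from h import *
c=shot('side','s3.png'); s=readout.get_state(); print({k:np.round(v,3) for k,v in s.items()})
a=cv2.imread('pics/s3.png')[130:310,180:380]; cv2.imwrite('pics/s3z.png',cv2.resize(a,None,fx=3.3,fy=3.3,interpolation=3))
E
```

```text
{'time': np.float64(3.7), 'qpos': array([-1.800e-01,  1.260e-01,  2.113e+00, -1.000e-03,  8.970e-01,
       -8.200e-02]), 'dq': array([-0.001,  0.001, -0.002, -0.001, -0.   , -0.002]), 'joint_efforts': array([ 6.0000e-03, -2.8634e+01, -2.3580e+01, -1.0000e-03, -1.1000e-02,
       -0.0000e+00]), 'eef_pos': array([0.504, 0.011, 0.023]), 'tcp_rot': array([ 0.034,  0.704, -0.035,  0.708]), 'contact_force': array([-0.168,  0.448, -0.326]), 'wrist_torque': array([ 0.016, -0.029,  0.002]), 'opening': np.float64(0.002)}
```

View pics/s3z.png

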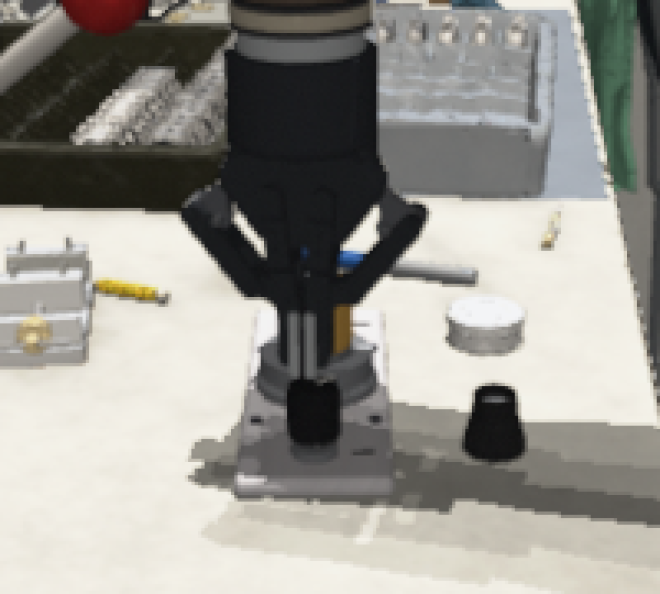

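The gripper shut on nothing. In the side view the fingers are behind the bolt, towards the cap. I'll compare the reported TCP with the cameras.

```bash
python3 - <<'E'
from h import *
d=np.load('pics/s3.npz'); s=readout.get_state(); print('tcp',s['eef_pos'],proj(d,s['eef_pos']))
for p in [(.5015,.0113,.052),(.5103,-.0727,.074),(.5185,-.1565,.052),(.5015,.0113,.02)]: print(p,proj(d,p), )
t=shot('top','t3.png'); w=shot('wrist','w3.png')
print('top tcp',proj(t,s['eef_pos']),'bolt',proj(t,(.5015,.0113,.052)),'wrist tcp',proj(w,s['eef_pos']),'bolt',proj(w,(.5015,.0113,.052)))
v,u=np.mgrid[:420,:560];z=d['depth'];P=(np.stack([u,v,np.ones_like(u)],-1)@np.linalg.inv(d['K']).T*z[...,None])@R.from_quat(d['attitude']).as_matrix().T+d['eye']
for uu,vv in [(273,235),(271,228),(275,252),(284,228),(275,262)]: print(uu,vv,P[vv,uu])
a=t['color'][160:280,190:370,::-1]; cv2.imwrite('pics/t3z.png',cv2.convertScaleAbs(cv2.resize(a,None,fx=4.4,fy=4.4,interpolation=3),alpha=1.6))
E
```

```text
tcp [0.50372634 0.0106812  0.02331669] [272.9696405  260.66377432]
(0.5015, 0.0113, 0.052) [273.86734928 246.14024531]
(0.5103, -0.0727, 0.074) [274.28824845 215.79404328]
(0.5185, -0.1565, 0.052) [275.32632096 210.13484107]
(0.5015, 0.0113, 0.02) [274.22453995 262.55837028]
top tcp [227.42320919 213.94448203] bolt [225.46273059 213.69936436] wrist tcp [275.54163196 236.5737362 ] bolt [270.57286048 257.99768727]
273 235 [0.50118407 0.0219757  0.07810737]
271 228 [0.50459189 0.01984271 0.08996148]
275 252 [0.4980274  0.0248061  0.04764309]
284 228 [ 0.49158447 -0.06656046  0.05222886]
275 262 [0.49810318 0.02705367 0.02962797]
```

View pics/t3z.png

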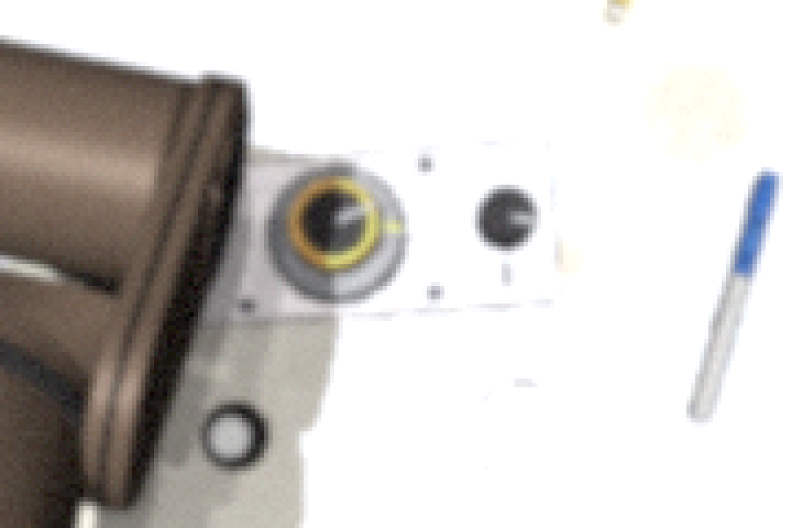

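View pics/w3.png

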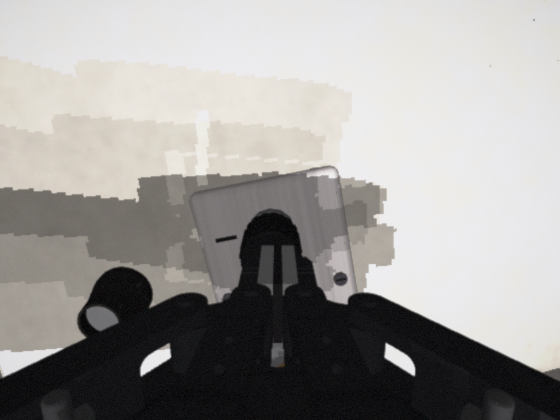

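```bash
python3 - <<'E'
from h import *
for f,pts in [('w3',[(266,255),(290,255),(278,255),(270,235),(266,247),(266,265),(266,275),(250,250),(305,265),(270,215)]),('s3',[(268,235),(274,235),(268,243),(274,243),(265,250),(285,250),(262,240),(288,240),(273,247)])]:
    d=np.load(f'pics/{f}.npz');v,u=np.mgrid[:420,:560];z=d['depth'];P=(np.stack([u,v,np.ones_like(u)],-1)@np.linalg.inv(d['K']).T*z[...,None])@R.from_quat(d['attitude']).as_matrix().T+d['eye']
    for uu,vv in pts: print(f,uu,vv,P[vv,uu].round(4))
a=cv2.imread('pics/w3.png')[195:305,205:355];b=cv2.imread('pics/s3.png')[205:285,225:325]
cv2.imwrite('pics/z3.png',np.hstack([cv2.convertScaleAbs(cv2.resize(a,(400,293),interpolation=3),alpha=2.5),cv2.convertScaleAbs(cv2.resize(b,(366,293),interpolation=3),alpha=2.5)]))
E
```

```text
w3 266 255 [0.5012 0.0229 0.0754]
w3 290 255 [0.5103 0.0217 0.0746]
w3 278 255 [0.5057 0.022  0.0744]
w3 270 235 [0.5024 0.0228 0.0534]
w3 266 247 [0.5011 0.0231 0.0677]
w3 266 265 [0.5014 0.0225 0.0834]
w3 266 275 [0.5016 0.0226 0.0917]
w3 250 250 [0.4929 0.0166 0.0533]
w3 305 265 [0.5158 0.0165 0.0736]
w3 270 215 [0.5023 0.0249 0.0302]
s3 268 235 [0.5099 0.0207 0.0772]
s3 274 235 [0.4994 0.0228 0.0785]
s3 268 243 [0.5104 0.0196 0.0617]
s3 274 243 [0.4999 0.0208 0.0626]
s3 265 250 [ 0.526  -0.047   0.0145]
s3 285 250 [ 0.4879 -0.0443  0.0174]
s3 262 240 [ 0.5321 -0.0532  0.0321]
s3 288 240 [ 0.4833 -0.0564  0.0324]
s3 273 247 [0.5029 0.0123 0.0508]
```

View pics/z3.png

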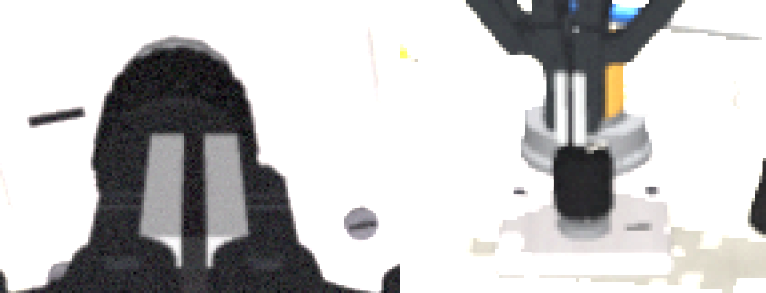

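```bash
python3 - <<'E'
from h import *
for f,us,vs in [('w3',(266,290),range(222,262,2)),('s3',(269,274),range(228,256,1))]:
    d=np.load(f'pics/{f}.npz');v,u=np.mgrid[:420,:560];z=d['depth'];P=(np.stack([u,v,np.ones_like(u)],-1)@np.linalg.inv(d['K']).T*z[...,None])@R.from_quat(d['attitude']).as_matrix().T+d['eye']
    for vv in vs: print(f,vv,*[P[vv,uu].round(3) for uu in us],d['color'][vv,us[0]])
E
```

```text
w3 222 [0.501 0.025 0.041] [0.512 0.022 0.034] [10  7  7]
w3 224 [0.501 0.025 0.043] [0.512 0.022 0.037] [12 13 13]
w3 226 [0.501 0.025 0.047] [0.512 0.022 0.04 ] [16 16 17]
w3 228 [0.501 0.025 0.05 ] [0.512 0.022 0.043] [ 9 10 13]
w3 230 [0.501 0.025 0.052] [0.511 0.022 0.047] [16 15 17]
w3 232 [0.501 0.024 0.053] [0.511 0.022 0.049] [16 17 17]
w3 234 [0.501 0.023 0.053] [0.511 0.021 0.05 ] [15 20 19]
w3 236 [0.501 0.023 0.054] [0.511 0.021 0.052] [17 16 18]
w3 238 [0.501 0.022 0.054] [0.511 0.02  0.052] [11 12 17]
w3 240 [0.5   0.021 0.053] [0.511 0.02  0.054] [17 17 19]
w3 242 [0.5   0.02  0.053] [0.511 0.018 0.053] [ 8 11 12]
w3 244 [0.5   0.019 0.055] [0.511 0.018 0.053] [21 22 22]
w3 246 [0.501 0.023 0.065] [0.511 0.022 0.066] [62 61 61]
w3 248 [0.501 0.022 0.067] [0.511 0.022 0.068] [69 68 70]
w3 250 [0.501 0.023 0.07 ] [0.511 0.022 0.07 ] [66 68 67]
w3 252 [0.501 0.023 0.072] [0.51  0.021 0.071] [70 67 70]
w3 254 [0.501 0.023 0.074] [0.51  0.021 0.073] [68 68 69]
w3 256 [0.501 0.023 0.077] [0.51  0.022 0.076] [69 69 69]
w3 258 [0.501 0.022 0.077] [0.51  0.022 0.078] [68 67 67
[... 1004 characters left out ...]
01 101]
s3 244 [0.509 0.018 0.059] [0.5  0.02 0.06] [78 79 79]
s3 245 [0.511 0.006 0.051] [0.502 0.005 0.051] [20 20 20]
s3 246 [0.51  0.014 0.053] [0.501 0.011 0.052] [10 12 12]
s3 247 [0.51  0.015 0.052] [0.501 0.012 0.051] [13 14 14]
s3 248 [0.51  0.015 0.05 ] [0.501 0.016 0.051] [14 13 14]
s3 249 [0.509 0.021 0.051] [0.5   0.022 0.052] [13 13 14]
s3 250 [0.509 0.021 0.049] [0.5   0.024 0.051] [14 15 15]
s3 251 [0.509 0.021 0.047] [0.5   0.024 0.049] [15 15 16]
s3 252 [0.509 0.021 0.046] [0.5   0.024 0.047] [15 15 16]
s3 253 [0.509 0.02  0.043] [0.5   0.022 0.044] [15 15 17]
s3 254 [0.509 0.021 0.041] [0.5   0.023 0.043] [14 14 16]
s3 255 [0.509 0.021 0.039] [0.5   0.024 0.042] [14 14 15]
```

Both cameras agree the closed fingertips sit at z ≈ 0.061 while the reported TCP z is 0.023. The true tips are therefore about 38 mm behind the reported TCP along the tool axis, and the fingers shut just above the bolt. In x and y the readout matches. I'll correct for this by opening and descending another 37 mm.

Emit:
{"name": "move_arm", "arguments": {
  "commands": [
    [0,0,0,0,0,0,0],
    [0,0,0,0,0,0,0],
    [0,0,0,0,0,0,0],
    [0,0,0,0,0,0,0],
    [0,0,0,0,0,0,0],
    [0,0,0,-2,0.5,0,0]
  ]
}}

```text
time: 4.4
eef_pos: [0.5019, 0.0111, 0.0234]
tcp_rot: [0.034, 0.704, -0.035, 0.708]
contact_force: [0.2, 0.4, -0.0]
opening: 0.989
```

Emit:
{"name": "move_arm", "arguments": {
  "commands": [
    [0,0,0,0,0,-15,0],
    [0,0,0,0,0,-30,0],
    [0,0,0,0,0,-37,0],
    [0,0,0,0,0,-37,0]
  ]
}}

```text
time: 4.8
eef_pos: [0.5008, 0.0113, -0.0147]
tcp_rot: [0.034, 0.705, -0.035, 0.707]
contact_force: [0.1, 0.8, 0.2]
opening: 0.999
```

```bash
python3 - <<'E'
from h import *
c=shot('side','s4.png'); s=readout.get_state(); print(s['time'],s['eef_pos'],s['contact_force'],s['wrist_torque'],s['opening'])
w=shot('wrist','w4.png')
a=cv2.imread('pics/s4.png')[195:285,220:335]; cv2.imwrite('pics/s4z.png',cv2.convertScaleAbs(cv2.resize(a,None,fx=6,fy=6,interpolation=3),alpha=1.8))
E
```

```text
4.85 [ 0.5015279   0.01120734 -0.01388068] [ 0.59943122 -0.39785839 -0.6022084 ] [ 0.00535906 -0.03981117  0.00510101] 0.9985329380903117
```

View pics/s4z.png

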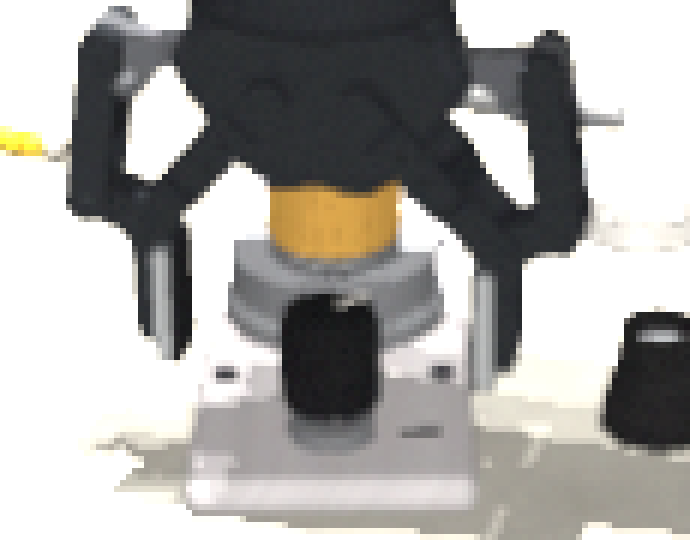

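View pics/w4.png

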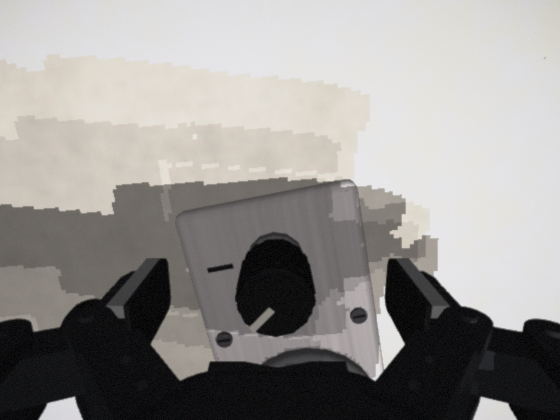

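The fingers now straddle the bolt. Next I close.

Emit:
{"name": "move_arm", "arguments": {
  "commands": [
    [0,0,0,0,0,0,255],
    [0,0,0,0,0,0,255],
    [0,0,0,0,0,0,255],
    [0,0,0,0,0,0,255],
    [0,0,0,0,0,0,255],
    [0,0,0,0,0,0,255]
  ],
  "newtons": 40
}}

```text
time: 5.5
eef_pos: [0.5007, 0.0112, -0.0128]
tcp_rot: [0.034, 0.706, -0.035, 0.707]
contact_force: [-5.3, -0.5, 8.0]
opening: 0.315
```

```bash
python3 - <<'E'
from h import *
s=readout.get_state(); print(s['time'],s['eef_pos'],s['contact_force'],s['wrist_torque'],s['opening'],s['qpos'])
c=shot('side','s5.png'); 
a=cv2.imread('pics/s5.png')[195:285,220:335]; cv2.imwrite('pics/s5z.png',cv2.convertScaleAbs(cv2.resize(a,None,fx=6,fy=6,interpolation=3),alpha=2))
E
```

```text
5.5 [ 0.50070781  0.01124624 -0.01282735] [-5.33234645 -0.47211781  7.97118108] [ 0.02468699  0.79810471 -0.03111088] 0.3147519940212199 [-1.79668106e-01  1.88387658e-01  2.12669265e+00 -1.70298006e-03
  8.24708007e-01 -8.12946233e-02]
```

View pics/s5z.png

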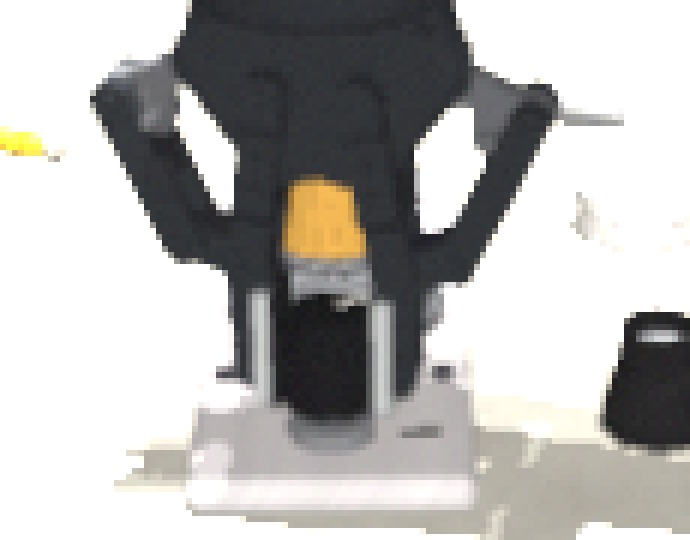

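The bolt is gripped with an opening of about 27 mm. Now I turn it clockwise.

Emit:
{"name": "move_arm", "arguments": {
  "commands": [
    [0,0,-0.12,0,0,-0.1,255],
    [0,0,-0.24,0,0,-0.2,255],
    [0,0,-0.36,0,0,-0.2,255],
    [0,0,-0.48,0,0,-0.3,255],
    [0,0,-0.6,0,0,-0.4,255],
    [0,0,-0.6,0,0,-0.4,255]
  ]
}}

```text
time: 6.15
eef_pos: [0.5009, 0.0111, -0.0131]
tcp_rot: [0.241, 0.664, -0.242, 0.665]
contact_force: [-0.2, -0.3, 0.2]
opening: 0.315
```

```bash
cat >> h.py <<'E'
def st():
    s=readout.get_state();z=R.from_quat(s['tcp_rot']).as_matrix()[:,2]
    print('t',round(float(s['time']),2),'pos',s['eef_pos'].round(4),'F',s['contact_force'].round(1),'M',s['wrist_torque'].round(3),'open',round(float(s['opening']),3),'q6',s['qpos'][5].round(3),'yaw',np.arctan2(z[1],z[0]).round(4),'tilt',R.from_quat(s['tcp_rot']).as_matrix()[:,0].round(3))
E
python3 -c "
from h import *
st()"
```

```text
t 6.15 pos [ 0.5009  0.0111 -0.0131] F [-0.2 -0.3  0.2] M [-0.139 -0.012 -0.093] open 0.315 q6 0.52 yaw -0.6971 tilt [ 0.001 -0.003 -1.   ]
```

Emit:
{"name": "move_arm", "arguments": {
  "commands": [
    [0,0,-0.08,0,0,0,255],
    [0,0,-0.14,0,0,-0.1,255],
    [0,0,-0.2,0,0,-0.1,255],
    [0,0,-0.2,0,0,-0.1,255]
  ]
}}

```text
time: 6.55
eef_pos: [0.5009, 0.0109, -0.0131]
tcp_rot: [0.304, 0.637, -0.306, 0.639]
contact_force: [0.3, 0.6, -0.2]
opening: 0.31
```

```bash
python3 -c "
from h import *
st();shot('wrist','w6.png');st()"
```

```text
t 6.55 pos [ 0.5009  0.0109 -0.0131] F [ 0.3  0.6 -0.2] M [-0.062 -0.032  0.602] open 0.31 q6 0.716 yaw -0.8916 tilt [ 0.    -0.004 -1.   ]
t 6.6 pos [ 0.5009  0.0109 -0.0131] F [-0.4 -0.3 -0.2] M [-0.024  0.032  0.548] open 0.314 q6 0.716 yaw -0.8917 tilt [ 0.    -0.004 -1.   ]
```

View pics/w6.png

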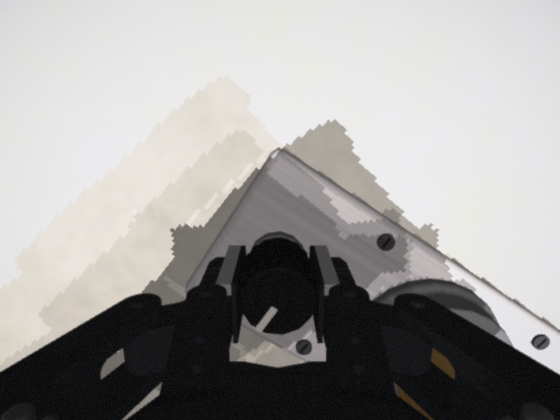

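Emit:
{"name": "move_arm", "arguments": {
  "commands": [
    [0,0,-0.06,0,0,0,255],
    [0,0,-0.1,0,0,0,255],
    [0,0,-0.1,0,0,0,255]
  ]
}}

```text
time: 6.9
eef_pos: [0.5012, 0.011, -0.0131]
tcp_rot: [0.335, 0.622, -0.337, 0.623]
contact_force: [0.4, -0.6, -1.1]
opening: 0.312
```

```bash
python3 -c "
from h import *
st()"
```

```text
t 6.9 pos [ 0.5012  0.011  -0.0131] F [ 0.4 -0.6 -1.1] M [ 0.083 -0.15   0.269] open 0.312 q6 0.814 yaw -0.9897 tilt [ 0.001 -0.003 -1.   ]
```

Emit:
{"name": "move_arm", "arguments": {
  "commands": [
    [0,0,0,0,0,0,0],
    [0,0,0,0,0,0,0],
    [0,0,0,0,0,0,0],
    [0,0,0,0,0,0,0],
    [0,0,0,0,0,0,0],
    [0,0,0,0,0,50,0],
    [0,0,0,0,0,95,0],
    [0,0,0,0,0,95,0]
  ]
}}

```text
time: 7.7
eef_pos: [0.5066, 0.0102, 0.0891]
tcp_rot: [0.336, 0.617, -0.335, 0.628]
contact_force: [0.6, -0.5, -0.2]
opening: 1.002
```

```bash
python3 -c "
from h import *
st();shot('wrist','w7.png')
a=cv2.imread('pics/w7.png');cv2.imwrite('pics/w7z.png',cv2.resize(a[120:320,180:420],None,fx=3,fy=3,interpolation=3))"
```

```text
t 7.7 pos [0.5066 0.0102 0.0891] F [ 0.6 -0.5 -0.2] M [-0.028 -0.075 -0.044] open 1.002 q6 0.813 yaw -0.9895 tilt [ 0.014 -0.006 -1.   ]
```

View pics/w7z.png

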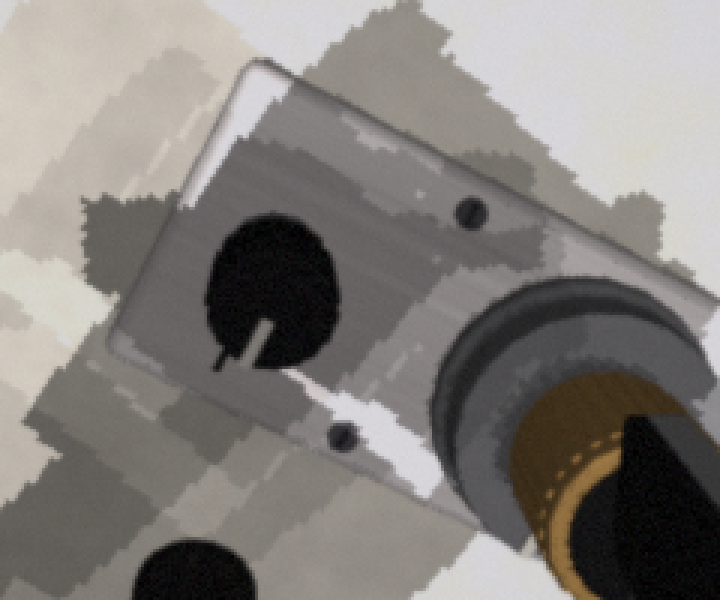

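The left bolt's line now lies parallel to its dash and the plate edge, and torque peaked at 0.6 N m and then slipped, so it is home. Next is the right bolt.

Emit:
{"name": "move_arm", "arguments": {
  "commands": [
    [0,0,0.15,3,-40,10,0],
    [0,0,0.3,6,-80,10,0],
    [0,0,0.45,9,-120,10,0],
    [0,0,0.6,12,-167,10,0],
    [0,0,0.75,12,-167,0,0],
    [0,0,0.9,12,-167,0,0],
    [0,0,1.05,12,-167,0,0],
    [0,0,1.09,12,-167,0,0],
    [0,0,1.09,12,-167,0,0],
    [0,0,1.09,12,-167,0,0]
  ]
}}

```text
time: 8.75
eef_pos: [0.5156, -0.1561, 0.0848]
tcp_rot: [-0.033, 0.704, 0.037, 0.709]
contact_force: [0.3, -0.0, -0.1]
opening: 1.0
```

```bash
python3 -c "
from h import *
st();d=shot('wrist','w8.png')
v,u=np.mgrid[:420,:560];z=d['depth'];P=(np.stack([u,v,np.ones_like(u)],-1)@np.linalg.inv(d['K']).T*z[...,None])@R.from_quat(d['attitude']).as_matrix().T+d['eye']
for n,c,r,b in [('R',(.5185,-.1565),.02,(.047,.058)),('cap',(.5103,-.0727),.028,(.069,.082))]:
    m=(np.hypot(P[...,0]-c[0],P[...,1]-c[1])<r)&(P[...,2]>b[0])&(P[...,2]<b[1]);q=P[m];print(n,m.sum(),q.mean(0),np.median(q[:,2]),cv2.minEnclosingCircle((q[:,:2]*1000).astype(np.float32)))
"
```

```text
t 8.75 pos [ 0.5156 -0.1561  0.0848] F [ 0.3 -0.  -0.1] M [ 0.034 -0.035  0.022] open 1.0 q6 -0.592 yaw 0.0988 tilt [ 0.007  0.007 -1.   ]
R 1611 [ 0.51828781 -0.15643081  0.05337317] 0.053707535706825404 ((518.220703125, -157.79470825195312), 14.933520317077637)
cap 5934 [ 0.50989287 -0.0731951   0.0767637 ] 0.07689899482070675 ((509.8074645996094, -73.48731231689453), 21.80563735961914)
```

View pics/w8.png

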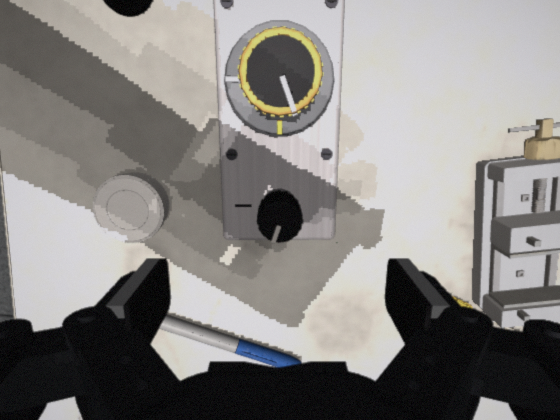

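The right bolt shows at (279,215) with its line about 75° from the dash, and the cap's line is at about 110°. Now I descend.

Emit:
{"name": "move_arm", "arguments": {
  "commands": [
    [0,0,0,2.7,-1.1,-40,0],
    [0,0,0,2.7,-1.1,-75,0],
    [0,0,0,2.7,-1.1,-98,0],
    [0,0,0,2.7,-1.1,-98,0],
    [0,0,0,2.7,-1.1,-98,0]
  ]
}}

```text
time: 9.3
eef_pos: [0.5185, -0.1572, -0.0129]
tcp_rot: [-0.033, 0.704, 0.037, 0.709]
contact_force: [0.3, -0.5, -0.2]
opening: 1.001
```

```bash
python3 -c "
from h import *
st();d=shot('wrist','w9.png')"
```

```text
t 9.3 pos [ 0.5185 -0.1572 -0.0129] F [ 0.3 -0.5 -0.2] M [0.016 0.001 0.003] open 1.001 q6 -0.594 yaw 0.0987 tilt [ 0.007  0.007 -1.   ]
```

View pics/w9.png

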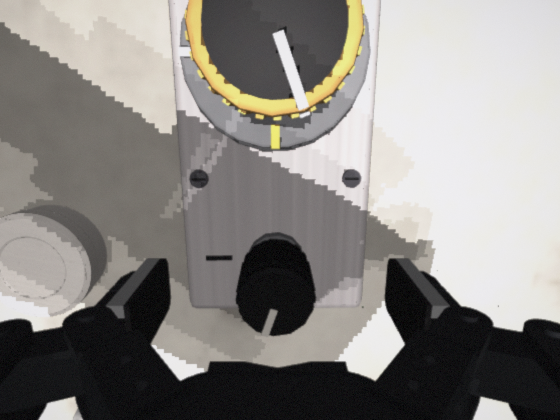

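The bolt is centred between the fingers, so I close and turn.

Emit:
{"name": "move_arm", "arguments": {
  "commands": [
    [0,0,0,0,0,0,255],
    [0,0,0,0,0,0,255],
    [0,0,0,0,0,0,255],
    [0,0,0,0,0,0,255],
    [0,0,0,0,0,0,255],
    [0,0,0,0,0,0,255]
  ],
  "newtons": 40
}}

```text
time: 9.95
eef_pos: [0.5179, -0.158, -0.0109]
tcp_rot: [-0.033, 0.705, 0.037, 0.708]
contact_force: [-6.7, -0.9, 8.4]
opening: 0.315
```

Emit:
{"name": "move_arm", "arguments": {
  "commands": [
    [0,0,-0.12,0,0,-0.1,255],
    [0,0,-0.24,0,0,-0.2,255],
    [0,0,-0.36,0,0,-0.2,255],
    [0,0,-0.48,0,0,-0.3,255],
    [0,0,-0.6,0,0,-0.4,255],
    [0,0,-0.72,0,0,-0.5,255],
    [0,0,-0.84,0,0,-0.5,255],
    [0,0,-0.96,0,0,-0.6,255],
    [0,0,-1.05,0,0,-0.7,255],
    [0,0,-1.05,0,0,-0.7,255]
  ]
}}

```text
time: 10.95
eef_pos: [0.518, -0.1584, -0.0114]
tcp_rot: [0.324, 0.626, -0.323, 0.631]
contact_force: [0.4, -1.9, -0.2]
opening: 0.316
```

```bash
python3 -c "
from h import *
st()"
```

```text
t 10.95 pos [ 0.518  -0.1584 -0.0114] F [ 0.4 -1.9 -0.2] M [-0.244  0.033 -0.062] open 0.316 q6 0.462 yaw -0.9497 tilt [ 0.008 -0.001 -1.   ]
```

Emit:
{"name": "move_arm", "arguments": {
  "commands": [
    [0,0,-0.08,0,0,0,255],
    [0,0,-0.14,0,0,-0.1,255],
    [0,0,-0.2,0,0,-0.1,255],
    [0,0,-0.2,0,0,-0.1,255]
  ]
}}

```text
time: 11.35
eef_pos: [0.518, -0.1585, -0.0115]
tcp_rot: [0.384, 0.591, -0.383, 0.597]
contact_force: [-0.1, -1.3, -1.1]
opening: 0.313
```

```bash
python3 -c "
from h import *
st()"
```

```text
t 11.35 pos [ 0.518  -0.1585 -0.0115] F [-0.1 -1.3 -1.1] M [-0.093 -0.031 -0.047] open 0.313 q6 0.663 yaw -1.1479 tilt [ 0.007 -0.003 -1.   ]
```

Emit:
{"name": "move_arm", "arguments": {
  "commands": [
    [0,0,-0.06,0,0,0,255],
    [0,0,-0.12,0,0,0,255],
    [0,0,-0.12,0,0,0,255]
  ]
}}

```text
time: 11.65
eef_pos: [0.5183, -0.1585, -0.0114]
tcp_rot: [0.418, 0.568, -0.417, 0.574]
contact_force: [1.7, 0.2, -1.9]
opening: 0.32
```

```bash
python3 -c "
from h import *
st()"
```

```text
t 11.65 pos [ 0.5183 -0.1585 -0.0114] F [ 1.7  0.2 -1.9] M [ 0.042 -0.235  0.438] open 0.32 q6 0.78 yaw -1.2635 tilt [ 0.008 -0.004 -1.   ]
```

Emit:
{"name": "move_arm", "arguments": {
  "commands": [
    [0,0,-0.06,0,0,0,255],
    [0,0,-0.12,0,0,0,255],
    [0,0,-0.12,0,0,0,255]
  ]
}}

```text
time: 11.95
eef_pos: [0.5193, -0.1585, -0.0113]
tcp_rot: [0.451, 0.541, -0.45, 0.549]
contact_force: [3.5, 0.8, -3.2]
opening: 0.311
```

```bash
python3 -c "
from h import *
st()"
```

```text
t 11.95 pos [ 0.5193 -0.1585 -0.0113] F [ 3.5  0.8 -3.2] M [ 0.087 -0.651  0.445] open 0.311 q6 0.898 yaw -1.3803 tilt [ 0.009 -0.006 -1.   ]
```

Emit:
{"name": "move_arm", "arguments": {
  "commands": [
    [0,0,0,0,0,0,0],
    [0,0,0,0,0,0,0],
    [0,0,0,0,0,0,0],
    [0,0,0,0,0,0,0],
    [0,0,0,0,0,0,0],
    [0,0,0,0,0,50,0],
    [0,0,0,0,0,95,0],
    [0,0,0,0,0,95,0]
  ]
}}

```text
time: 12.75
eef_pos: [0.5242, -0.1609, 0.0912]
tcp_rot: [0.452, 0.537, -0.449, 0.554]
contact_force: [0.9, -0.5, 1.4]
opening: 0.998
```

```bash
python3 -c "
from h import *
st();shot('wrist','w10.png');st()
a=cv2.imread('pics/w10.png');cv2.imwrite('pics/w10z.png',cv2.resize(a[80:320,160:420],None,fx=2.5,fy=2.5,interpolation=3))"
```

```text
t 12.75 pos [ 0.5242 -0.1609  0.0912] F [ 0.9 -0.5  1.4] M [ 0.008 -0.036  0.008] open 0.998 q6 0.898 yaw -1.3802 tilt [ 0.022 -0.012 -1.   ]
t 12.8 pos [ 0.5222 -0.16    0.088 ] F [-0.5  0.3  0.1] M [-0.023  0.009  0.006] open 1.001 q6 0.898 yaw -1.3802 tilt [ 0.017 -0.01  -1.   ]
```

View pics/w10z.png

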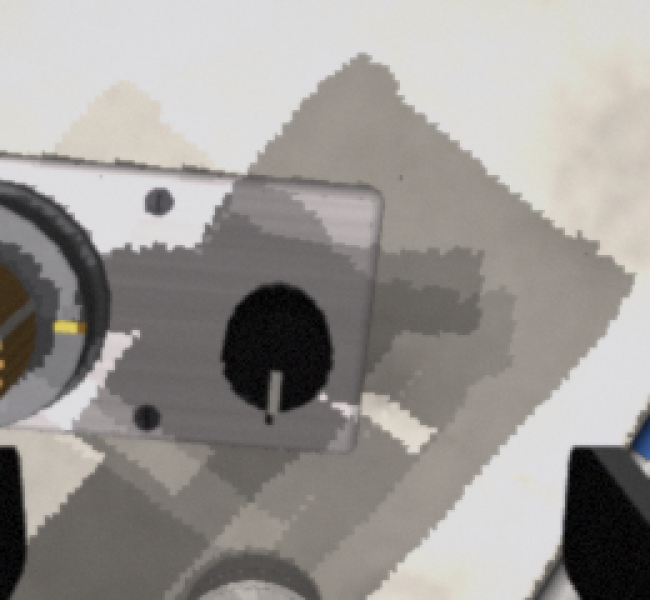

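The right bolt's line points at its dash, parallel to the plate edge, and the stop torque was about 0.44 N m. Both bolts are home. Now I move over the cap and wind the wrist back.

Emit:
{"name": "move_arm", "arguments": {
  "commands": [
    [0,0,0.15,-3,20,10,0],
    [0,0,0.3,-6,45,10,0],
    [0,0,0.45,-9,70,10,0],
    [0,0,0.6,-12,87,10,0],
    [0,0,0.75,-12,87,10,0],
    [0,0,0.9,-12,87,10,0],
    [0,0,1.05,-12,87,10,0],
    [0,0,1.2,-12,87,10,0],
    [0,0,1.35,-12,87,10,0],
    [0,0,1.5,-12,87,10,0],
    [0,0,1.65,-12,87,10,0],
    [0,0,1.8,-12,87,10,0]
  ]
}}

```text
time: 14.0
eef_pos: [0.5088, -0.0725, 0.0961]
tcp_rot: [-0.143, 0.689, 0.156, 0.693]
contact_force: [1.1, -0.3, 0.3]
opening: 1.001
```

Emit:
{"name": "move_arm", "arguments": {
  "commands": [
    [0,0,0.15,0,0,0,0],
    [0,0,0.33,0,0,0,0],
    [0,0,0.33,0,0,0,0],
    [0,0,0.33,0,0,0,0],
    [0,0,0.33,0,0,0,0]
  ]
}}

```text
time: 14.5
eef_pos: [0.508, -0.0723, 0.095]
tcp_rot: [-0.253, 0.657, 0.268, 0.658]
contact_force: [-0.0, -1.0, -0.1]
opening: 1.001
```

```bash
cat >> h.py <<'E'
def cloud(d):
    v,u=np.mgrid[:420,:560];z=d['depth'];return (np.stack([u,v,np.ones_like(u)],-1)@np.linalg.inv(d['K']).T*z[...,None])@R.from_quat(d['attitude']).as_matrix().T+d['eye']
E
python3 -c "
from h import *
st();d=shot('wrist','w11.png');P=cloud(d)
for n,c,r,b in [('cap',(.5103,-.0727),.028,(.069,.082))]:
    m=(np.hypot(P[...,0]-c[0],P[...,1]-c[1])<r)&(P[...,2]>b[0])&(P[...,2]<b[1]);q=P[m];print(n,m.sum(),q.mean(0),np.median(q[:,2]),cv2.minEnclosingCircle((q[:,:2]*1000).astype(np.float32)))
"
```

```text
t 14.5 pos [ 0.508  -0.0723  0.095 ] F [-0.  -1.  -0.1] M [-0.061  0.007  0.028] open 1.001 q6 -1.113 yaw 0.7546 tilt [-0.006  0.02  -1.   ]
cap 3993 [ 0.50864927 -0.07196499  0.07659068] 0.07684327906705718 ((509.9671630859375, -73.13388061523438), 21.851097106933594)
```

View pics/w11.png

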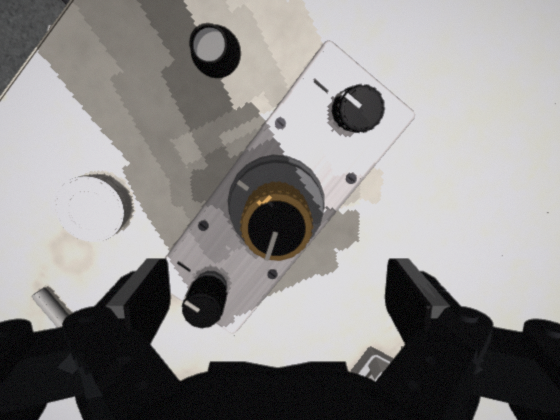

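Both bolt lines point at their dashes. The loupe is at (215,45) and the tin at (92,207), both undisturbed. I'll correct the small tilt and descend on the cap.

Emit:
{"name": "move_arm", "arguments": {
  "commands": [
    [-0.02,-0.006,0,2,-0.7,-40,0],
    [-0.02,-0.006,0,2,-0.7,-75,0],
    [-0.02,-0.006,0,2,-0.7,-91,0],
    [-0.02,-0.006,0,2,-0.7,-91,0],
    [-0.02,-0.006,0,2,-0.7,-91,0]
  ]
}}

```text
time: 15.05
eef_pos: [0.5104, -0.0731, 0.0044]
tcp_rot: [-0.26, 0.657, 0.261, 0.657]
contact_force: [0.7, 0.1, 0.8]
opening: 1.001
```

```bash
python3 -c "
from h import *
st();d=shot('wrist','w12.png');d=shot('side','s12.png')
a=cv2.imread('pics/s12.png')[175:285,210:345]; cv2.imwrite('pics/s12z.png',cv2.convertScaleAbs(cv2.resize(a,None,fx=5,fy=5,interpolation=3),alpha=1.8))"
```

```text
t 15.05 pos [ 0.5104 -0.0731  0.0044] F [0.7 0.1 0.8] M [-0.     0.013  0.013] open 1.001 q6 -1.094 yaw 0.7544 tilt [ 0.  0. -1.]
```

View pics/w12.png

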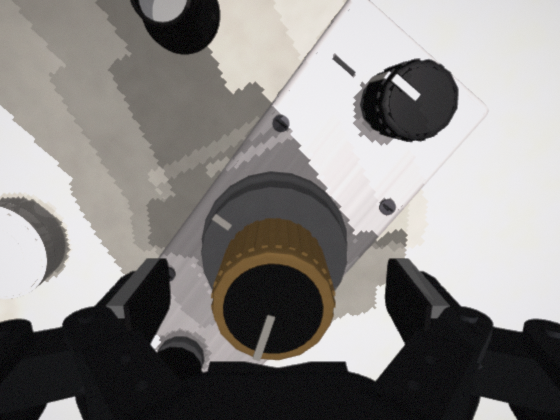

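View pics/s12z.png

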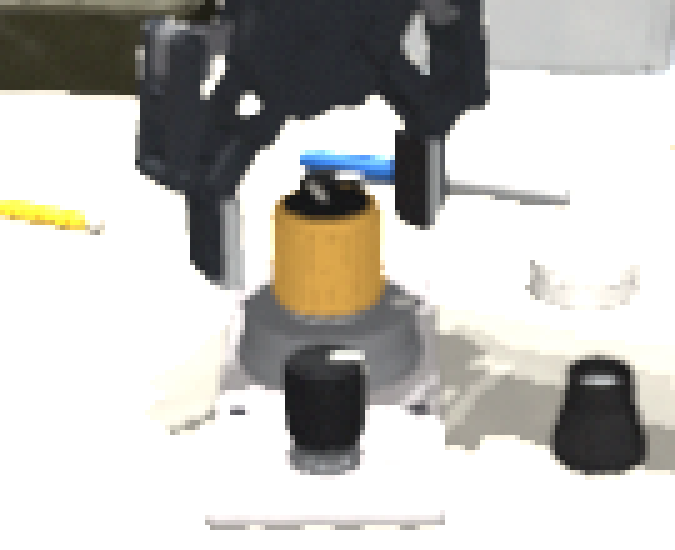

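The cap is centred between the fingers, so I close.

Emit:
{"name": "move_arm", "arguments": {
  "commands": [
    [0,0,0,0,0,0,255],
    [0,0,0,0,0,0,255],
    [0,0,0,0,0,0,255],
    [0,0,0,0,0,0,255],
    [0,0,0,0,0,0,255],
    [0,0,0,0,0,0,255]
  ],
  "newtons": 45
}}

```text
time: 15.75
eef_pos: [0.5104, -0.0753, 0.0071]
tcp_rot: [-0.262, 0.658, 0.26, 0.656]
contact_force: [-8.2, -6.5, 9.4]
opening: 0.48
```

```bash
python3 -c "
from h import *
st();d=shot('wrist','w13.png');d=shot('side','s13.png')
a=cv2.imread('pics/s13.png')[175:285,210:345]; cv2.imwrite('pics/s13z.png',cv2.convertScaleAbs(cv2.resize(a,None,fx=5,fy=5,interpolation=3),alpha=1.8))"
```

```text
t 15.75 pos [ 0.5104 -0.0753  0.0071] F [-8.2 -6.5  9.4] M [-0.822  1.191  0.005] open 0.48 q6 -1.094 yaw 0.7567 tilt [-0.001 -0.004 -1.   ]
```

View pics/w13.png

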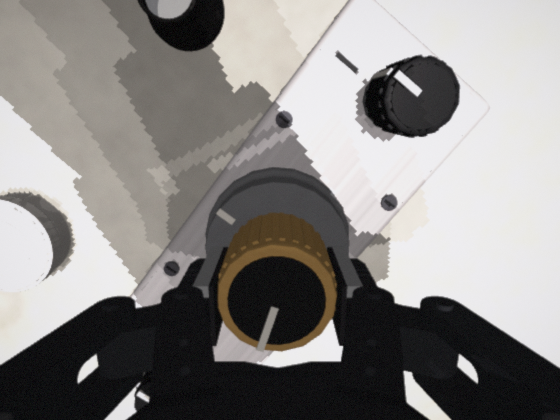

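View pics/s13z.png

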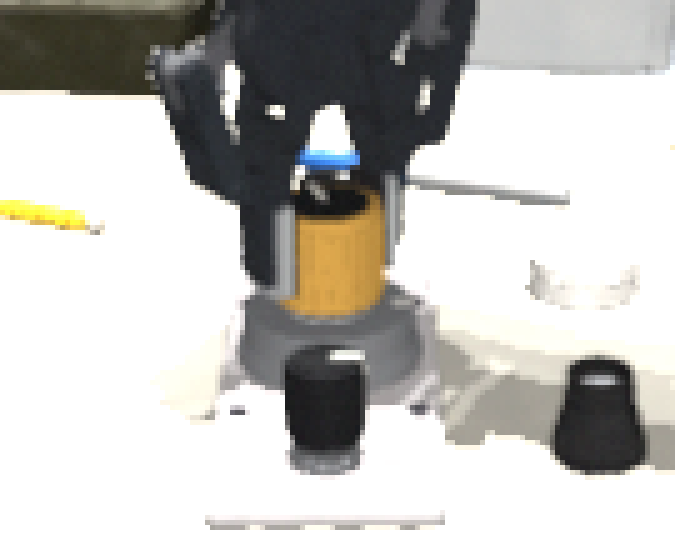

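The cap is gripped at an opening of about 41 mm. Now I screw it down.

Emit:
{"name": "move_arm", "arguments": {
  "commands": [
    [0,0,-0.12,0,0.5,-0.1,255],
    [0,0,-0.24,0,1,-0.2,255],
    [0,0,-0.36,0,1.5,-0.3,255],
    [0,0,-0.48,0,1.5,-0.4,255],
    [0,0,-0.6,0,1.5,-0.6,255],
    [0,0,-0.72,0,1.5,-0.7,255],
    [0,0,-0.84,0,1.5,-0.8,255],
    [0,0,-0.96,0,1.5,-0.9,255],
    [0,0,-1.08,0,1.5,-1.0,255],
    [0,0,-1.2,0,1.5,-1.1,255],
    [0,0,-1.2,0,1.5,-1.1,255]
  ]
}}

```text
time: 16.95
eef_pos: [0.508, -0.0756, 0.0061]
tcp_rot: [0.153, 0.693, -0.158, 0.687]
contact_force: [-8.2, -7.0, 4.4]
opening: 0.477
```

```bash
python3 -c "
from h import *
st();d=shot('wrist','w14.png')"
```

```text
t 16.95 pos [ 0.508  -0.0756  0.0061] F [-8.2 -7.   4.4] M [-1.159  1.142 -0.102] open 0.477 q6 0.108 yaw -0.4433 tilt [-0.01  -0.004 -1.   ]
```

View pics/w14.png

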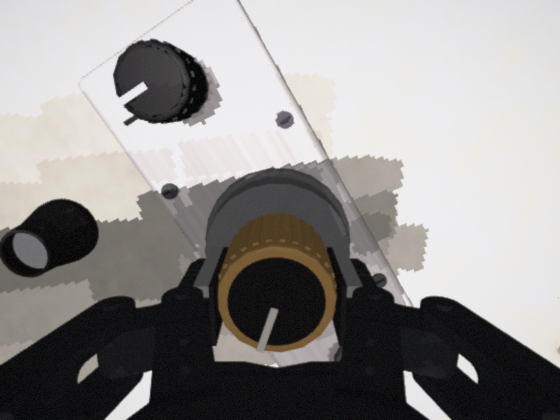

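There is no slip, since the line stays fixed in the gripper view. The steady (-8,-7) N side load suggests the true axis lies slightly towards -x,-y, so I'll ease that way.

Emit:
{"name": "move_arm", "arguments": {
  "commands": [
    [0,0,-0.12,-0.5,-0.5,-0.1,255],
    [0,0,-0.24,-1,-1,-0.2,255],
    [0,0,-0.36,-1,-1,-0.3,255],
    [0,0,-0.48,-1,-1,-0.5,255],
    [0,0,-0.6,-1,-1,-0.6,255],
    [0,0,-0.6,-1,-1,-0.6,255]
  ]
}}

```text
time: 17.6
eef_pos: [0.5069, -0.0749, 0.0056]
tcp_rot: [0.353, 0.617, -0.353, 0.609]
contact_force: [-0.7, 5.9, 0.8]
opening: 0.48
```

```bash
python3 -c "
from h import *
st()"
```

```text
t 17.6 pos [ 0.5069 -0.0749  0.0056] F [-0.7  5.9  0.8] M [ 0.751 -0.193 -0.004] open 0.48 q6 0.698 yaw -1.0449 tilt [-0.011  0.006 -1.   ]
```

Emit:
{"name": "move_arm", "arguments": {
  "commands": [
    [0,0,-0.06,0,0,-0.1,255],
    [0,0,-0.12,0,0.5,-0.1,255],
    [0,0,-0.12,0,0.5,-0.1,255]
  ]
}}

```text
time: 17.9
eef_pos: [0.5069, -0.0745, 0.0055]
tcp_rot: [0.389, 0.595, -0.389, 0.587]
contact_force: [-0.5, -0.4, -0.8]
opening: 0.481
```

```bash
python3 -c "
from h import *
st()"
```

```text
t 17.9 pos [ 0.5069 -0.0745  0.0055] F [-0.5 -0.4 -0.8] M [-0.387 -0.083 -0.082] open 0.481 q6 0.817 yaw -1.1643 tilt [-0.01   0.006 -1.   ]
```

Emit:
{"name": "move_arm", "arguments": {
  "commands": [
    [0,0,-0.04,0,0,0,255],
    [0,0,-0.08,0,0,-0.1,255],
    [0,0,-0.08,0,0,-0.1,255]
  ]
}}

```text
time: 18.2
eef_pos: [0.506, -0.0746, 0.0053]
tcp_rot: [0.409, 0.58, -0.411, 0.571]
contact_force: [-2.6, -0.1, 1.1]
opening: 0.478
```

```bash
python3 -c "
from h import *
st();shot('wrist','w15.png')"
```

```text
t 18.2 pos [ 0.506  -0.0746  0.0053] F [-2.6 -0.1  1.1] M [-0.24   0.333  0.978] open 0.478 q6 0.891 yaw -1.238 tilt [-0.012  0.006 -1.   ]
```

View pics/w15.png

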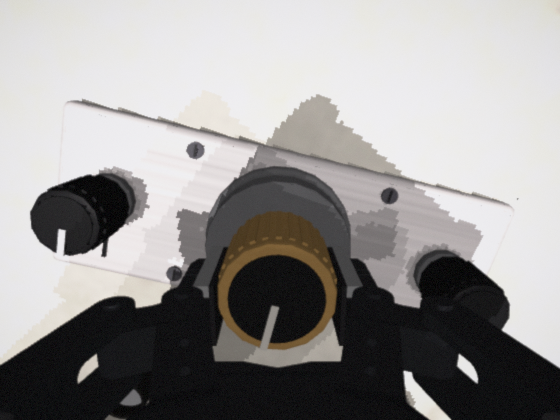

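Torque jumped to 0.98 N m, so the cap is bottomed. I'll measure the line directions.

```bash
cat >> h.py <<'E'
def capline(f,zt,box=(235,305,300,352)):
    d=np.load(f'pics/{f}.npz');u0,u1,v0,v1=box
    g=d['color'][v0:v1,u0:u1].astype(int); m=(g.min(2)>75)&((g.max(2)-g.min(2))<30)
    n,l,s,c=cv2.connectedComponentsWithStats(m.astype(np.uint8)); 
    best=None
    for i in range(1,n):
        if s[i,4]<30: continue
        v,u=np.nonzero(l==i); P=np.array([ray(d,a+u0,b+v0,zt)[:2] for a,b in zip(u,v)])
        c0=P.mean(0);w,V=np.linalg.eigh(np.cov((P-c0).T));a=V[:,1]; 
        print(f,i,s[i],'cen',c0.round(4),'ang mod180',np.degrees(np.arctan2(a[1],a[0]))%180,'aspect',np.sqrt(w[1]/w[0]).round(1))
E
python3 - <<'E'
from h import *
for f,z in [('w13',.0760),('w14',.0748),('w15',.0741)]: capline(f,z)
a=cv2.imread('pics/w15.png')[280:365,205:355];cv2.imwrite('pics/w15z.png',cv2.convertScaleAbs(cv2.resize(a,None,fx=5,fy=5,interpolation=3),alpha=1.6))
E
```

```text
w13 1 [  0   7  70  45 678] cen [ 0.5167 -0.0873] ang mod180 73.15949385972183 aspect 1.3
w14 1 [  0   8  43  44 549] cen [ 0.4985 -0.0832] ang mod180 26.905583832692002 aspect 2.6
w14 2 [50 46 20  6 58] cen [ 0.5084 -0.0943] ang mod180 164.04849706647002 aspect 4.2
w15 1 [  0   6  70  46 762] cen [ 0.4937 -0.0746] ang mod180 134.39160308708927 aspect 1.3
```

View pics/w15z.png

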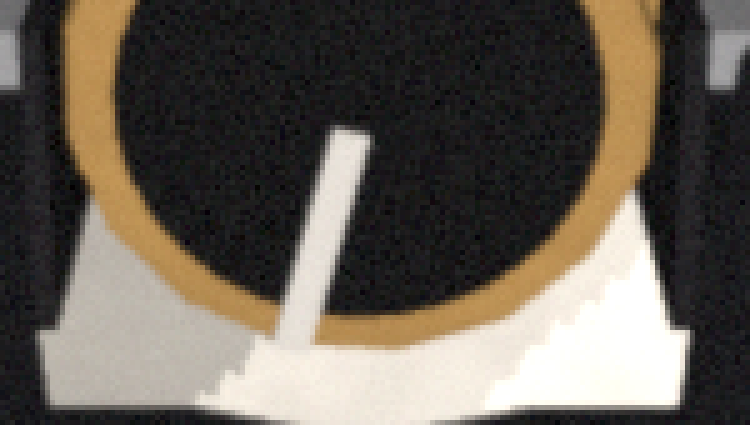

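Same method, with the box limited to the dark disc so that only the line is picked up.

```bash
python3 - <<'E'
from h import *
for f,z in [('w13',.0760),('w14',.0748),('w15',.0741)]: capline(f,z,(250,300,300,340))
# plate yaw from bolts & black dash measure: use w11 bolts tops
print('bolt-line yaw', np.degrees(np.arctan2(.5183-.5015,.0115+.1572)))
E
```

```text
w13 1 [ 10   7  19  33 272] cen [ 0.5141 -0.0818] ang mod180 115.61192954835272 aspect 4.8
w14 1 [ 10   8  18  32 263] cen [ 0.5038 -0.0803] ang mod180 46.81205032049841 aspect 4.7
w15 1 [ 12   6  17  34 278] cen [ 0.5003 -0.0745] ang mod180 4.468740037165787 aspect 5.0
bolt-line yaw 5.687053377315045
```

The line is at the stop, −1.2° from the plate's yaw, which is within error. Now I back off a quarter turn.

Emit:
{"name": "move_arm", "arguments": {
  "commands": [
    [0,0,0.13,0.4,0,0.1,255],
    [0,0,0.27,0.5,0,0.3,255],
    [0,0,0.41,0.5,0,0.4,255],
    [0,0,0.55,0.5,0,0.5,255],
    [0,0,0.69,0.5,0,0.7,255],
    [0,0,0.83,0.5,0,0.8,255],
    [0,0,0.97,0.5,0,0.9,255],
    [0,0,1.11,0.5,0,1.1,255],
    [0,0,1.25,0.5,0,1.2,255],
    [0,0,1.39,0.5,0,1.3,255],
    [0,0,1.52,0.5,0,1.5,255],
    [0,0,1.57,0.5,0,1.5,255]
  ]
}}

```text
time: 19.45
eef_pos: [0.5099, -0.0769, 0.0071]
tcp_rot: [-0.122, 0.697, 0.111, 0.698]
contact_force: [7.0, -7.3, -8.9]
opening: 0.48
```

Emit:
{"name": "move_arm", "arguments": {
  "commands": [
    [0,0,0,0,0,0,255],
    [0,0,0,0,0,0,255]
  ]
}}

```text
time: 19.65
eef_pos: [0.51, -0.077, 0.0069]
tcp_rot: [-0.121, 0.697, 0.111, 0.698]
contact_force: [1.0, -1.1, -2.0]
opening: 0.48
```

```bash
python3 - <<'E'
from h import *
st();shot('wrist','w16.png');capline('w16',.0756,(250,300,300,340));capline('w15',.0741,(250,300,300,340));shot('side','s16.png');shot('top','t16.png')
a=cv2.imread('pics/s16.png')[175:285,210:345]; cv2.imwrite('pics/s16z.png',cv2.convertScaleAbs(cv2.resize(a,None,fx=5,fy=5,interpolation=3),alpha=1.8))
E
```

```text
t 19.65 pos [ 0.51   -0.077   0.0069] F [ 1.  -1.1 -2. ] M [-0.097 -0.046  0.058] open 0.48 q6 -0.66 yaw 0.3302 tilt [ 0.004 -0.014 -1.   ]
w16 1 [ 12   6  18  34 279] cen [ 0.5107 -0.0831] ang mod180 93.12476347022204 aspect 5.0
w15 1 [ 12   6  17  34 278] cen [ 0.5003 -0.0745] ang mod180 4.468740037165787 aspect 5.0
```

View pics/w16.png

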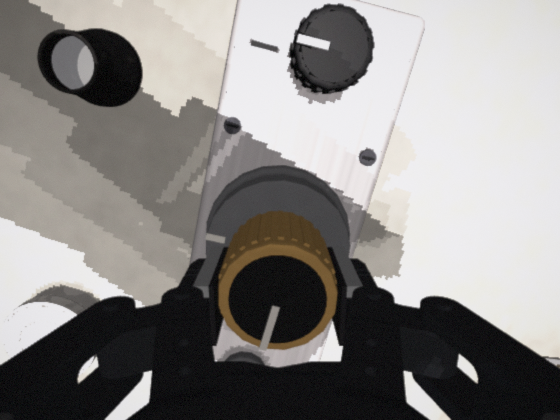

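View pics/s16z.png

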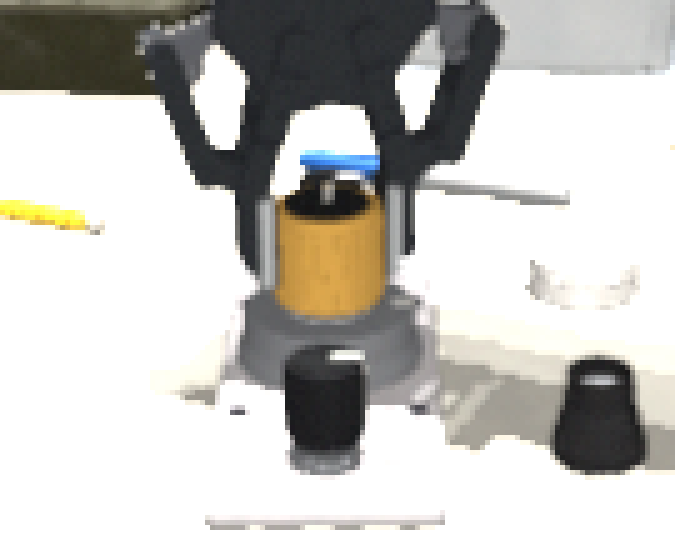

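The cap has turned back 88.7° by the image, and the absolute direction reads 93.1° against about 95.7° for the amber direction. I'll add about 1.5°.

Emit:
{"name": "move_arm", "arguments": {
  "commands": [
    [0,0,0.028,0,0,0,255],
    [0,0,0.028,0,0,0,255],
    [0,0,0.028,0,0,0,255]
  ]
}}

```text
time: 20.1
eef_pos: [0.5101, -0.077, 0.007]
tcp_rot: [-0.132, 0.695, 0.121, 0.696]
contact_force: [1.3, -1.7, -3.0]
opening: 0.478
```

```bash
python3 - <<'E'
from h import *
st();shot('wrist','w17.png');capline('w17',.0756,(250,300,300,340))
# left bolt line & dash & plate edge in world for the absolute reference
d=np.load('pics/w17.npz')
g=d['color'].astype(int)
def ang(m,z,box):
    u0,u1,v0,v1=box; n,l,s,c=cv2.connectedComponentsWithStats(m[v0:v1,u0:u1].astype(np.uint8)); i=1+np.argmax(s[1:,4]); v,u=np.nonzero(l==i)
    P=np.array([ray(d,a+u0,b+v0,z)[:2] for a,b in zip(u,v)]);w,V=np.linalg.eigh(np.cov((P-P.mean(0)).T));a=V[:,1];return np.degrees(np.arctan2(a[1],a[0]))%180,s[i],P.mean(0)
print('bolt line',ang(g.min(2)>150,.052,(300,332,30,55)))
print('dash',ang(g.max(2)<110,.012,(245,284,30,60)))
P=cloud(d)
E
cp pics/w17.png pics/w17v.png
```

```text
t 20.1 pos [ 0.5101 -0.077   0.007 ] F [ 1.3 -1.7 -3. ] M [-0.206 -0.12   0.041] open 0.478 q6 -0.688 yaw 0.3596 tilt [ 0.005 -0.015 -1.   ]
w17 1 [ 12   6  18  34 278] cen [ 0.511  -0.0831] ang mod180 94.77601125668095 aspect 5.0
bolt line (np.float64(4.785162317564186), array([  4,   5,  28,  16, 246], dtype=int32), array([0.49314968, 0.01057271]))
dash (np.float64(4.421587323226305), array([ 12,  10,  26,  12, 117], dtype=int32), array([0.4752508 , 0.00859281]))
```

The cap line is at 94.8°, 90.3° from the stop. The left dash reads 4.4° and the left bolt line 4.8°. One last check of the right bolt from the saved w11 picture and of the bystanders.

```bash
python3 - <<'E'
from h import *
d=np.load('pics/w11.npz'); g=d['color'].astype(int)
def ang(m,z,box):
    u0,u1,v0,v1=box; n,l,s,c=cv2.connectedComponentsWithStats(m[v0:v1,u0:u1].astype(np.uint8)); i=1+np.argmax(s[1:,4]); v,u=np.nonzero(l==i)
    P=np.array([ray(d,a+u0,b+v0,z)[:2] for a,b in zip(u,v)]);w,V=np.linalg.eigh(np.cov((P-P.mean(0)).T));a=V[:,1];return np.degrees(np.arctan2(a[1],a[0]))%180,s[i]
print('Rline',ang(g.min(2)>120,.052,(186,202,298,315)),'Lline',ang(g.min(2)>150,.052,(340,362,88,110)))
print('Rdash',ang(g.max(2)<110,.012,(174,193,258,275)),'Ldash',ang(g.max(2)<110,.012,(310,330,75,95)))
t=shot('top','t18.png');st()
a=cv2.imread('pics/t18.png')[180:290,190:380];b=cv2.imread('pics/top0.png')[180:290,190:380]
cv2.imwrite('pics/t18z.png',cv2.convertScaleAbs(cv2.resize(np.vstack([a,b]),None,fx=2.7,fy=2.7,interpolation=3),alpha=1.5))
E
```

```text
Rline (np.float64(4.639599301008218), array([ 0,  3, 13, 11, 51], dtype=int32)) Lline (np.float64(5.252742103167094), array([ 6,  6, 15, 14, 81], dtype=int32))
Rdash (np.float64(4.169865130150129), array([ 3,  3, 14, 11, 49], dtype=int32)) Ldash (np.float64(3.633706910505225), array([ 4,  5, 13, 12, 42], dtype=int32))
t 20.2 pos [ 0.5101 -0.077   0.007 ] F [ 1.1 -2.1 -2.5] M [-0.167 -0.167  0.086] open 0.477 q6 -0.688 yaw 0.3595 tilt [ 0.005 -0.015 -1.   ]
```

View pics/t18z.png

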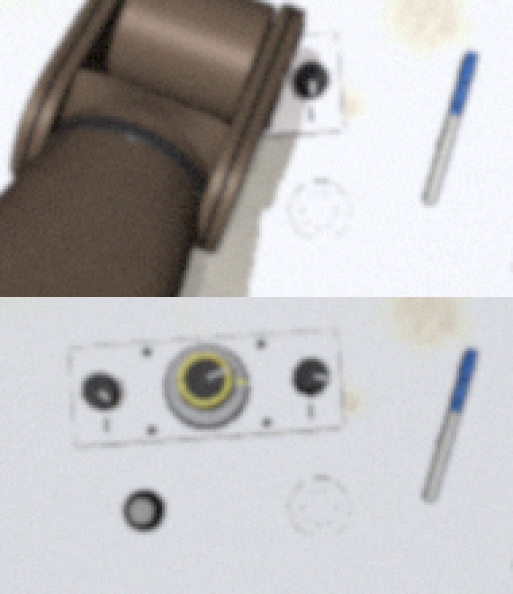

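The right bolt's line points at its dash. The tin and marker are where they were, and the wrist view showed the loupe standing. I'm handing in with the cap held.

```bash
python3 -c "
from h import *
print(ctrl.sign_off())"
```

```text
the job is handed in; nothing more can be done
None
```

I turned both thumb bolts clockwise to their stops, the left one first. Then I screwed the cap down to its stop and backed it off a quarter turn. The job is handed in at about 20 s with the gripper still holding the cap by its sides.

| Check | Result |
|---|---|
| Left bolt | Peaked at 0.6 N m against the stop; line 0.4–1.6° from its dash |
| Right bolt | Peaked at 0.44 N m against the stop; line about 0.5° from its dash |
| Cap at the stop | 0.98 N m when it bottomed |
| Cap backed off | Line turned 90.3° from the stop; it now points at 94.8°, against 94.4–95.7° expected for the amber dash |
| Tin and marker | Unmoved in the final top view |
| Loupe | Hidden from the last top view; the last view of it, a wrist camera picture during the cap work, showed it standing |

**What disagreed:**
- **Fingertip height:** the true fingertips sat about 38 mm behind the reported tool point along the tool axis. My first grasp therefore shut just above the left bolt without touching it. Both cameras showed this, and I corrected for it from then on.
- **Head yaw:** the line through the two bolts gives 5.7°, while the dashes give about 4.2°. That is why the expected cap direction is a range.
- **Cap slip:** the cap slipped or flexed about 3° in the grip at its stop, so I set the back-off from its white line rather than from the wrist angle alone.
- **Amber dash:** the cap hid it in the final view, so the final angle rests on the stop reading and the plate's direction.

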